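# Unlatch the lathe chest and stack a parts box inside

### The arm

A 6-joint arm with a two-finger parallel gripper is mounted at the origin on the work surface. World frame = base frame: x ahead of the robot, y to its left, z up, the work surface at z = 0. Lengths are in mm, angles in rad, forces in N, time in s.
With the tool pointing down it reaches from about 375 to 975 mm from the base axis. Payload 3.8 kg.
Tool frame: the origin (TCP) lies midway between the tips of the shut fingers; the grasp point (between the pads) lies r.tcp_to_grasp behind it (r.tcp_to_grasp is the distance from the TCP to the grasp point, in mm); z points along the fingers, x is the direction in which the jaws open and shut, and the axes are right-handed (so a half turn about z gives the same grasp; the last joint's range is limited). The gripper opens to 85 mm and grips with 20 to 120 N. Pads are 22 mm wide; open, the fingers measure 114 mm over their backs; the gripper's body (76 mm by 85 mm) begins 54 mm behind the grasp point. The pads swing forward as they close: fully open they stand 13 mm farther back than shut.
Start: joints at [1.103, 0.264, 1.604, -0, 1.274, -0.037], TCP at [281.876, 613.322, 231.28] pointing down, gripper open.
Joint ranges: [-2.63, 2.63], [-0.94, 2.18], [0.31, 2.57], [-1.31, 4.45], [0, 2.66], [-2.55, 2.55]. Speed limits (rad/s): [2.57, 2.57, 3.14, 3.14, 3.14, 3.14].

### API

Orientations are given as a 3x3 rotation matrix whose columns are the frame's x, y, z axes.
In Python, from workcell import r gives the robot as it stands.
- The arm moves only by the tool send_rows, never from a script. Its argument "deltas" is a list of rows, each an object with "delta_pos": the shift along the tool's x, y, z as a fraction of full scale, a list of three; "roll": the turn about the tool's z as a fraction of full scale; "jaw": the closure, from 0 (fully open) to 1 (shut). A call has 1 to 20 rows; each row shifts and turns the commanded pose from where the row before left it, along the tool's axes as they then stand; what a row does not reach is not made up. Full scale, the value 1, is 0.02 m for a shift and 120 degrees for a turn. A row lasts 1/10 s, in which the tool goes at most 50 mm and 8.59 degrees, less where a joint would pass 70% of its speed; a pose out of reach is approached as far as the arm can. A call with a number of a shift or a turn outside -1 to 1 is refused whole. A call with a gripper value outside its range is refused whole. The fingers move at their own pace and stop on an object; "newtons" is the grip in N (left out, the last holds). Time passes only in rows, so rows that do not move let the fingers close. It gives the time, the measured TCP pose, the force and the opening at its end, in the units of the state.
- r.get_state(): the state, without advancing time (a new reading comes with each control period).
- r.read_camera(name): name is "scene" or "side" or "wrist"; returns (picture, depth): 400x640x3 uint8, blue, green, red; 400x640 float32, mm along the optical axis (not along the pixel's ray), 0 where there is no reading.
- r.calibration(name): a dict with "intrinsics" (3x3 intrinsics, pixels), "position" and "orientation" of the camera in the world; the wrist camera has in their place "mount" (4x4, takes a point from camera to tool coordinates, whose origin is the TCP and whose axes are the tool frame's). Camera axes: x right, y up, looking along -z (the intrinsics and any distortion apply to the point x, -y, -z); pixel columns grow to the right and rows downward; lengths in mm; the calibration is good to about 2 mm. A picture is of the moment at which its call begins: read the wrist's pose just before it. calibration takes no time and is no camera call.
- r.sign_off(): hands the job in, once; it reports no verdict.
The state is a dict: "clock": time; "qpos": joint angles; "joint_vel": joint speeds; "joint_efforts": joint torques, N m; "position": TCP position; "eef_rot": TCP orientation; "wrist_force": force on the tool from outside, world axes, zero at the start; "moment": the same for the moment, N m; "width": opening from 0.0 (shut) to 1.0 (fully open).
Only numpy, scipy, OpenCV 4.12 (cv2) and the standard library are available. Lean on these libraries where they do the work, as an engineer would, in place of code of your own. Each camera call takes 0.05 s, during which the arm holds its last target. There are 200 camera calls.

### The job

Lift the red paddle handle on the blue chest to withdraw its latch, swing the lid up until it is fully open, and leave it open. Then pick up the yellow lidded box and set it down gently on the grey box inside the chest, lined up so that the grey box's lid lugs lock into the recesses under the yellow box. Leave the grey box, the bottle, the turning gouge, the wooden billet and the bowl blank where they are.

Things in the scene. Friction and masses are not known exactly. Their poses are not given: they have to be found in the camera images.
- chest: Blue steel chest fixed to the bench, 180 (x) by 250 (y) by 105 mm high without lid; walls, floor 6 mm. Origin: centre of underside; x from its front (paddle side) to its back (hinge), z up. A partition along x at y = 0, 30 mm high above the floor, leaves two bays centred at y = +60 and -60 mm: one holds the grey box, the other the bowl blank (either way round).
- lid_hinge (a point): Middle of the lid's hinge line, at chest x = 90, y = 0, z = 105 mm. Its axes turn with the lid (about y); shut, they are parallel to the chest's. The lid, 180 by 250 mm, 8 mm thick, runs from here to -x; its underside is at z = 0 of these axes.
- lid (a joint): Opening angle of the lid, rad: 0 shut, 1.57 upright, 1.65 fully open at its stop. The stiff hinge holds the lid where it is left; about 5 to 7 N at the front edge swings it. While the paddle is down a hidden pawl under the front edge keeps it shut.
- paddle (a joint): Lift angle of the paddle relative to the lid, rad: 0 down (parallel to the lid), 0.6 fully lifted. Sprung back to 0 (1 to 3.5 N at the grip point). The pawl is clear above about 0.4 rad and the lid can then rise; once the lid is up 0.2 rad the paddle may be let down.
- paddle_pivot (a point): Middle of the paddle's pivot, between two brackets 50 mm apart over their outsides on the lid: 135 mm in front of the hinge line and 24 mm above the lid's underside (16 mm above its top). Turns with the lid; the pivot's axis is the lid's y.
- paddle_grip (a point): Grip point of the red paddle, a plate 34 mm wide (y), 10 mm thick, 90 mm long from its pivot forward, overhanging the lid's front edge by 45 mm, with a lip bent down 9 mm at its end. The point is on its centre line, mid-thickness, 75 mm from the pivot, 30 mm in front of the shut chest. x points to the pivot. Pinched at its sides (along y) it can turn between the fingers.
- box_center (a point): Centre, 21 mm above the underside, of the yellow lidded box loose on the bench: 104 (x) by 58 (y) by 42 mm high, plus two lugs 6 mm high on its lid; about 0.3 kg. A rigid closed box, the same either way round. Grip it across its 58 mm width. Bystanders stand about 30 mm or more from its long sides and 20 mm from its +x end.
- base_center (a point): Centre, 21 mm above the underside, of the loose grey box in the chest: same shape as the yellow one, its length (x) along the chest's y, on the chest floor (6 mm above the bench). With the yellow box locked on, the centres are 42 mm apart vertically; riding on the lugs, 48 mm.
- blank: Bystander: round light-wood bowl blank, 84 mm across, 45 mm high, in the other bay of the chest. Origin: centre of its underside.
- bottle: Bystander: amber bottle, 54 mm across, 130 mm tall, upright about 105 mm from the yellow box's centre off the box's +x end. Origin: centre of its underside.
- gouge: Bystander: turning gouge lying beside the yellow box on its +y side, roughly parallel to it, 220 mm long, orange handle up to 28 mm thick. Origin: middle of its length, on the bench.
- billet: Bystander: dark wooden turning billet, 110 (x) by 50 (y) mm, 45 mm high, lying beside the yellow box on its -y side, roughly parallel to it. Origin: centre of its underside.
- box: The yellow box. Origin: centre of its underside. Under its base are two recesses 43 (x) by 48 (y) mm, 7 mm deep, centred at x = 25.5 and -25.5 mm.
- base: The grey box. Origin: centre of its underside. The two lugs on its lid, 36 (x) by 41 (y) mm at the foot, 32 by 37 mm at the top, 6 mm high, at x = 25.5 and -25.5 mm, enter the recesses of the yellow box with about 3.5 mm of play all round.
Not all that is in view belongs to the job. Several things have the shape of the box; the one meant has the colours described above.

How it is judged (in metres and radians):
On the way, in this order (a step that is already met when the one before it is completed fails the run):
1. the paddle is lifted to withdraw the pawl while the lid is still down (value of joint paddle above 0.38 rad and value of joint lid below 0.3 rad), for 0.1 s.
2. the lid is swung fully open while the yellow box still stands on the bench (value of joint lid above 1.4 rad and distance of box_center from where it was at the start of the episode below 0.03 m), for 0.2 s.
3. the yellow box is carried up off the bench (height (world z) of box_center above 0.1 m), for 0.1 s.
At the end, for the whole second after the job is handed in: Lid open beyond 1.4 rad. Yellow box locked on the grey one and at rest: centres within 6 mm along both horizontal axes, 39 to 44.5 mm apart vertically, long axes parallel within 0.15 rad (either way round). Grey box flat, within 25 mm of its start (value of joint lid above 1.4 rad and x of box_center in the frame of base_center between -0.006 and 0.006 m and y of box_center in the frame of base_center between -0.006 and 0.006 m and z of box_center in the frame of base_center between 0.039 and 0.0445 m and angle between the x axis of box_center and the x axis of base_center, either way round below 0.15 rad and distance of base_center from where it was at the start of the episode below 0.025 m and angle between base_center's own z axis and vertical below 0.06 rad and linear speed of box below 0.02 m/s); the robot touches nothing.
It fails at once if the bottle, gouge, billet or bowl blank is pushed more than 30 mm from its place (distance of any of bottle, gouge, billet, blank from where it was at the start of the episode above 0.03 m).
It fails at once if the bottle is tipped over (angle between bottle's own z axis and vertical above 0.5 rad).
It fails at once if the yellow box is slammed or pressed hard (over 80 N) on the grey box (contact force between box and base above 80 N).
It also fails if it takes over 72 s, if anything falls off the work surface, if the arm or the gripper's body presses on something with over 40 N, if the wrist force passes 120 N, or if a joint passes its speed limit or range.

## Working session

There is one attempt and no reset: what is moved stays moved. The work goes in short steps, Python scripts to look and compute and a tool call to move; the robot and the scene stay as the last step left them, time stands still between calls to the robot, and variables do not carry over. Pictures are saved under pics/ and viewed, about 8 in all and at most 12, crops included, and the job is handed in when it is done.

Besides the shell and the picture viewer there is one more tool, called after "Emit:" as a command line: name --argument value ..., lists and objects as JSON in quotes. send_rows: Moves the arm, as the interface text tells. Shift numbers are shares of 0.02 m and turn numbers shares of 120 degrees, none past 1 either way. Its arguments: {"type":"object","properties":{"deltas":{"type":"array","items":{"type":"object","properties":{"delta_pos":{"type":"array","items":{"type":"number"}},"roll":{"type":"number"},"jaw":{"type":"number"}}}},"newtons":{"type":"number"}},"required":["deltas"]}

```bash
ls; mkdir -p pics
cat > h.py <<'E'
import numpy as np, cv2
from workcell import r
def cam(n):
    s=r.get_state(); c=r.calibration(n); p,d=r.read_camera(n)
    K=np.array(c["intrinsics"])
    if n=="wrist":
        T=np.eye(4);T[:3,:3]=s["eef_rot"];T[:3,3]=s["position"];M=T@np.array(c["mount"])
    else:
        M=np.eye(4);M[:3,:3]=c["orientation"];M[:3,3]=c["position"]
    v,u=np.mgrid[0:400,0:640]
    k=c.get("distortion")
    if k is not None: 
        q=cv2.undistortPoints(np.stack([u,v],-1).reshape(-1,1,2).astype(float),K,np.array(k)).reshape(400,640,2);x,y=q[...,0],q[...,1]
    else: x=(u-K[0,2])/K[0,0];y=(v-K[1,2])/K[1,1]
    P=np.stack([x*d,-y*d,-d],-1)@M[:3,:3].T+M[:3,3]
    P[d==0]=np.nan
    return p,P,M,K
E
python3 - <<'E'
from h import *
np.set_printoptions(precision=1,suppress=True)
for n in("scene","side"):
    p,P,M,K=cam(n); cv2.imwrite(f"pics/{n}0.png",p); np.save(f"{n}0.npy",P); print(n,M[:3],r.calibration(n).keys())
print(r.calibration("wrist"), r.tcp_to_grasp); print(r.get_state())
E
```

```text
pics
scene [[   0.5   -0.4    0.7 1459.1]
 [   0.8    0.3   -0.4 -600.1]
 [  -0.     0.8    0.5  756.9]] dict_keys(['intrinsics', 'position', 'orientation'])
side [[   0.7    0.5   -0.5  167.9]
 [  -0.7    0.5   -0.5 -502.5]
 [   0.     0.7    0.7  697.3]] dict_keys(['intrinsics', 'position', 'orientation'])
{'intrinsics': array([[353.2,   0. , 322.4],
       [  0. , 353.2, 193.4],
       [  0. ,   0. ,   1. ]]), 'mount': array([[   1. ,    0. ,    0. ,   -0.5],
       [   0. ,   -0.9,   -0.3,  -82.3],
       [   0. ,    0.3,   -0.9, -141.6],
       [   0. ,    0. ,    0. ,    1. ]])} 18.700000000000003
{'clock': 0.1, 'qpos': array([ 1.1,  0.3,  1.6,  0. ,  1.3, -0. ]), 'joint_vel': array([-0.,  0., -0.,  0.,  0.,  0.]), 'joint_efforts': array([  0. , -51.7, -36.9,   0. ,   0. ,  -0. ]), 'position': array([281.6, 612.7, 230.1]), 'eef_rot': array([[ 0.4,  0.9, -0. ],
       [ 0.9, -0.4, -0. ],
       [-0. , -0. , -1. ]]), 'wrist_force': array([ 0.3,  0. , -0.4]), 'moment': array([ 0., -0., -0.]), 'width': 0.9974634200007731}
```

View pics/scene0.png

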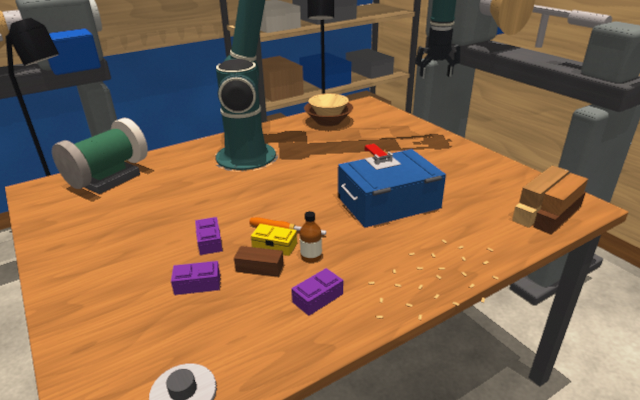

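View pics/side0.png

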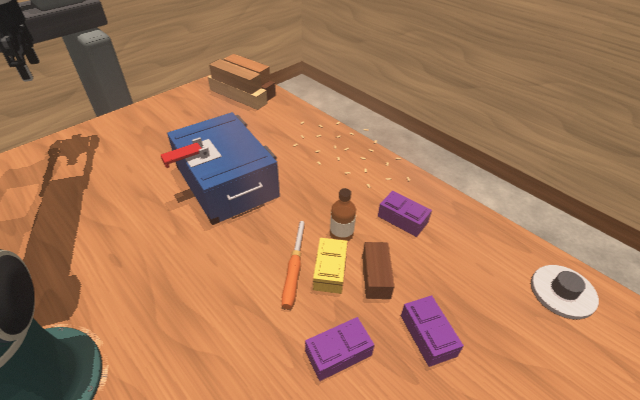

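The yellow box is at scene (273,237) / side (331,262). The only look-alikes are the purple boxes at scene (208,235), (196,277) and (318,291). The chest is at scene (391,185), with its red paddle at (378,152).

Run:
```python
from h import *
np.set_printoptions(precision=1,suppress=True)
for n in("scene","side"):
    p=cv2.imread(f"pics/{n}0.png");P=np.load(f"{n}0.npy");H=cv2.cvtColor(p,cv2.COLOR_BGR2HSV)
    h,s,v=[H[...,i].astype(int) for i in range(3)];X,Y,Z=P[...,0],P[...,1],P[...,2]
    def rect(name,m):
        Q=P[m]; Q=Q[~np.isnan(Q[:,0])]
        if len(Q)<8: print(n,name,len(Q));return
        b=cv2.minAreaRect(Q[:,:2].astype(np.float32)); print(n,name,len(Q),"c",np.array(b[0]),"size",np.array(b[1]),"ang",round(b[2],1),"z",np.percentile(Q[:,2],[5,50,95]),"mean",Q.mean(0))
    yel=(h>24)&(h<34)&(s>150)&(v>120)&(Z>20)&(Z<70)
    rect("yel>20",yel); rect("yel top",yel&(Z>38))
    blue=(h>100)&(h<120)&(s>120)&(X>300)&(Y>-400)&(Y<500)&(X<1100)&(Z>80)
    print(np.nanpercentile(Z[blue],[5,50,95]))
    rect("lid",blue&(Z>108)&(Z<125)); 
    red=((h<5)|(h>174))&(s>170)&(v>100)&(Z>100)&(Z<180)&(X>200)&(X<1000)&(abs(Y)<600)
    rect("pad",red)
    rect("gouge",(h>5)&(h<13)&(s>200)&(Z>8)&(Z<40)&(abs(X-np.nanmean(X[yel]))<200)&(abs(Y-np.nanmean(Y[yel]))<200))
    rect("near",(Z>30)&(Z<150)&(np.hypot(X-np.nanmean(X[yel]),Y-np.nanmean(Y[yel]))<160)&~yel&(v<100))
    rect("billettop",(Z>38)&(Z<52)&(np.hypot(X-np.nanmean(X[yel]),Y-np.nanmean(Y[yel]))<130)&~(h>22))
    rect("bottle",(Z>55)&(Z<150)&(np.hypot(X-np.nanmean(X[yel]),Y-np.nanmean(Y[yel]))<150)&~(h>90))
```

```text
scene yel>20 371 c [ 532.7 -167.2] size [104.7  59.3] ang 38.2 z [38.5 43.9 48.2] mean [ 533.7 -167.1   43.3]
scene yel top 362 c [ 532.7 -167.2] size [104.7  59.3] ang 38.2 z [38.7 44.1 48.2] mean [ 533.8 -166.9   43.5]
[ 85.  110.5 113.5]
scene lid 2247 c [534.3 214.8] size [251.3 182.8] ang 79.9 z [109.  111.2 113.8] mean [545.4 206.6 111.3]
scene pad 137 c [442.1 232. ] size [33.8 85.6] ang 80.6 z [129.5 131.9 133.8] mean [440.2 231.6 131.7]
scene gouge 6
scene near 476 c [ 579.9 -216.1] size [276.1 129.8] ang 61.8 z [ 30.7  41.2 128.1] mean [ 609.8 -193.2   60.9]
scene billettop 700 c [ 587.6 -209.8] size [190.1 140.7] ang 21.1 z [39.7 43.1 46.2] mean [ 601.2 -230.1   43.1]
scene bottle 472 c [ 633.4 -117.7] size [52.3 39.8] ang 58.7 z [ 58.6  83.7 121.5] mean [ 637.1 -119.4   85. ]
side yel>20 0
side yel top 0
[112.1 113.9 116.1]
side lid 683 c [481.8 225.3] size [246.6  70.2] ang 76.2 z [112.1 113.9 116.1] mean [462.7 151.3 113.9]
side pad 376 c [440.4 231.7] size [37.  87.5] ang 77.0 z [130.7 134.5 136.2] mean [435.7 231.5 134.1]
side gouge 0
side near 0
side billettop 0
side bottle 0<stdin>:17: RuntimeWarning: Mean of empty slice
<stdin>:18: RuntimeWarning: Mean of empty slice
<stdin>:19: RuntimeWarning: Mean of empty slice
<stdin>:20: RuntimeWarning: Mean of empty slice
```

```bash
cat >> h.py <<'E'
def plan(tgt,ang=None):
    "roll units needed, then total shift in units along the rolled tool axes"
    s=r.get_state();p=np.array(s["position"]);R=np.array(s["eef_rot"])
    a=np.degrees(np.arctan2(R[1,0],R[0,0]))
    roll=0 if ang is None else (a-ang+180)%360-180
    t=np.radians(a-roll);x=np.array([np.cos(t),np.sin(t),0]);y=np.array([np.sin(t),-np.cos(t),0])
    d=np.array(tgt)-p
    print("pos",p.round(1),"toolx",round(a,1),"tilt",R[:,2].round(3),"roll units",round(roll/120,3),"shift units",np.round([d@x/20,d@y/20,-d[2]/20],2),"t",s["clock"],"F",np.round(s["wrist_force"],1),"w",round(s["width"],3))
E
python3 -c "
from h import *
plan([416,236,215],80)"
```

```text
pos [281.6 612.7 230.1] toolx 65.3 tilt [-0.001 -0.002 -1.   ] roll units -0.122 shift units [-17.38   9.89   0.75] t 0.1 F [ 0.3  0.  -0.4] w 0.997
```

Emit:
send_rows --deltas '[{"roll": -0.061},{"roll": -0.061},{"delta_pos": [-0.966,0.55,0.04]},{"delta_pos": [-0.966,0.55,0.04]},{"delta_pos": [-0.966,0.55,0.04]},{"delta_pos": [-0.966,0.55,0.04]},{"delta_pos": [-0.966,0.55,0.04]},{"delta_pos": [-0.966,0.55,0.04]},{"delta_pos": [-0.966,0.55,0.04]},{"delta_pos": [-0.966,0.55,0.04]},{"delta_pos": [-0.966,0.55,0.04]},{"delta_pos": [-0.966,0.55,0.04]},{"delta_pos": [-0.966,0.55,0.04]},{"delta_pos": [-0.966,0.55,0.04]},{"delta_pos": [-0.966,0.55,0.04]},{"delta_pos": [-0.966,0.55,0.04]},{"delta_pos": [-0.966,0.55,0.04]},{"delta_pos": [-0.966,0.55,0.04]},{"delta_pos": [-0.966,0.55,0.04]},{"delta_pos": [-0.966,0.55,0.04]}]'

```text
invalid input
```

Run:
```python
from h import *
np.set_printoptions(precision=1,suppress=True)
p,P,M,K=cam("wrist");cv2.imwrite("pics/w1.png",p)
H=cv2.cvtColor(p,cv2.COLOR_BGR2HSV);h,s,v=[H[...,i].astype(int) for i in range(3)];Z=P[...,2]
def rect(name,m):
    Q=P[m]; Q=Q[~np.isnan(Q[:,0])]; b=cv2.minAreaRect(Q[:,:2].astype(np.float32)); print(name,len(Q),np.array(b[0]),np.array(b[1]),b[2],"z",np.percentile(Q[:,2],[5,50,95]),"med",np.median(Q,0))
rect("pad",((h<5)|(h>174))&(s>150)&(v>80)&(Z>120)&(Z<150))
rect("lid",(h>100)&(h<120)&(s>120)&(Z>100)&(Z<122))
plan([416,236,110],80)
```

```text
Traceback (most recent call last):
IndexError: index -1 is out of bounds for axis 0 with size 0
```

View pics/w1.png

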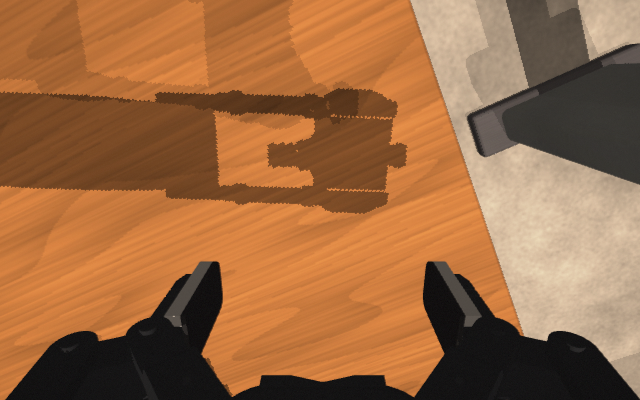

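Nothing moved because each row needs every field. I'll resend it complete.

Emit:
send_rows --deltas '[{"delta_pos": [0,0,0],"roll": -0.061,"jaw": 0},{"delta_pos": [0,0,0],"roll": -0.061,"jaw": 0},{"delta_pos": [-0.966,0.55,0.04],"roll": 0,"jaw": 0},{"delta_pos": [-0.966,0.55,0.04],"roll": 0,"jaw": 0},{"delta_pos": [-0.966,0.55,0.04],"roll": 0,"jaw": 0},{"delta_pos": [-0.966,0.55,0.04],"roll": 0,"jaw": 0},{"delta_pos": [-0.966,0.55,0.04],"roll": 0,"jaw": 0},{"delta_pos": [-0.966,0.55,0.04],"roll": 0,"jaw": 0},{"delta_pos": [-0.966,0.55,0.04],"roll": 0,"jaw": 0},{"delta_pos": [-0.966,0.55,0.04],"roll": 0,"jaw": 0},{"delta_pos": [-0.966,0.55,0.04],"roll": 0,"jaw": 0},{"delta_pos": [-0.966,0.55,0.04],"roll": 0,"jaw": 0},{"delta_pos": [-0.966,0.55,0.04],"roll": 0,"jaw": 0},{"delta_pos": [-0.966,0.55,0.04],"roll": 0,"jaw": 0},{"delta_pos": [-0.966,0.55,0.04],"roll": 0,"jaw": 0},{"delta_pos": [-0.966,0.55,0.04],"roll": 0,"jaw": 0},{"delta_pos": [-0.966,0.55,0.04],"roll": 0,"jaw": 0},{"delta_pos": [-0.966,0.55,0.04],"roll": 0,"jaw": 0},{"delta_pos": [-0.966,0.55,0.04],"roll": 0,"jaw": 0},{"delta_pos": [-0.966,0.55,0.04],"roll": 0,"jaw": 0}]' --newtons 40

```text
clock: 2.15
position: [416.1, 235.4, 216.6]
eef_rot: [[0.174, 0.985, -0.0], [0.985, -0.174, -0.0], [-0.0, -0.0, -1.0]]
wrist_force: [0.0, 0.5, 0.2]
width: 1.002
```

```bash
cat >> h.py <<'E'
def rect(P,name,m):
    Q=P[m]; Q=Q[~np.isnan(Q[:,0])]
    if len(Q)<8: print(name,len(Q));return
    b=cv2.minAreaRect(Q[:,:2].astype(np.float32)); print(name,len(Q),np.round(b[0],1),np.round(b[1],1),round(b[2],1),"z",np.percentile(Q[:,2],[5,50,95]).round(1),"med",np.median(Q,0).round(1))
def hsv(p):
    H=cv2.cvtColor(p,cv2.COLOR_BGR2HSV);return [H[...,i].astype(int) for i in range(3)]
E
python3 - <<'E'
from h import *
p,P,M,K=cam("wrist");cv2.imwrite("pics/w2.png",p)
h,s,v=hsv(p);Z=P[...,2]
rect(P,"pad",((h<5)|(h>174))&(s>150)&(v>80)&(Z>120)&(Z<150))
rect(P,"lid",(h>100)&(h<120)&(s>120)&(Z>100)&(Z<122))
plan([416,236,110],80)
E
```

```text
pad 5689 [440.3 234. ] [33.8 89.6] 79.6 z [130.7 132.7 133.8] med [434.4 234.7 132.7]
lid 31244 [524.4 218.4] [248.7 171.7] 79.5 z [110.3 111.9 113.7] med [514.9 209.9 111.9]
pos [416.9 232.8 216.4] toolx 79.9 tilt [ 0.    -0.003 -1.   ] roll units -0.001 shift units [ 0.15 -0.07  5.32] t 2.2 F [ 0.5 -2.  -0.7] w 1.001
```

View pics/w2.png

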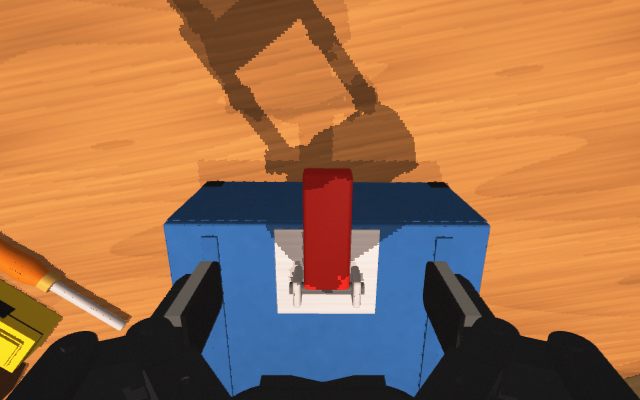

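The picture shows the red paddle at about (327,170–290), with the jaws straddling it 3 mm off centre. The white plate and brackets are clear. I'll go down and pinch.

Emit:
send_rows --deltas '[{"delta_pos": [0.15,-0.18,0],"roll": 0,"jaw": 0},{"delta_pos": [0,0,0.9],"roll": 0,"jaw": 0},{"delta_pos": [0,0,0.9],"roll": 0,"jaw": 0},{"delta_pos": [0,0,0.9],"roll": 0,"jaw": 0},{"delta_pos": [0,0,0.9],"roll": 0,"jaw": 0},{"delta_pos": [0,0,0.9],"roll": 0,"jaw": 0},{"delta_pos": [0,0,0.9],"roll": 0,"jaw": 0},{"delta_pos": [0,0,0],"roll": 0,"jaw": 1},{"delta_pos": [0,0,0],"roll": 0,"jaw": 1},{"delta_pos": [0,0,0],"roll": 0,"jaw": 1},{"delta_pos": [0,0,0],"roll": 0,"jaw": 1},{"delta_pos": [0,0,0],"roll": 0,"jaw": 1},{"delta_pos": [0,0,0],"roll": 0,"jaw": 1},{"delta_pos": [0,0,0],"roll": 0,"jaw": 1},{"delta_pos": [0,0,0],"roll": 0,"jaw": 1}]' --newtons 40

```text
clock: 3.7
position: [413.6, 239.4, 110.3]
eef_rot: [[0.174, 0.985, 0.001], [0.985, -0.174, -0.001], [-0.001, 0.001, -1.0]]
wrist_force: [-1.8, -4.5, 5.0]
width: 0.388
```

Run:
```python
from h import *
plan([413.5,238,107],80)
# path in (chest x, z) units of 20mm from grip start: tool y = +chest x, tool z = -z
def g(th,ph):
    d=lambda a:np.array([np.cos(a),-np.sin(a)]);n=lambda a:np.array([np.sin(a),np.cos(a)])
    return -135*d(th)+24*n(th)-75*d(th+ph)
L=[(0,0),(0,.25),(0,.5)]+[(t,.5) for t in (.08,.16,.24,.32)]+[(t,max(.2,.5-(t-.32)*.6)) for t in np.arange(.4,1.7,.08)]
G=np.array([g(*l) for l in L])
for l,a,b in zip(L[1:],G[1:],np.diff(G,axis=0)): print(np.round(l,2),(a-G[0]).round(0),np.round([b[0]/20,-b[1]/20],2))
```

```text
pos [413.6 239.4 110.3] toolx 80.0 tilt [ 0.001 -0.001 -1.   ] roll units -0.0 shift units [-0.07  0.01  0.17] t 3.7 F [-1.8 -4.5  5. ] w 0.388
[0.   0.25] [ 2. 19.] [ 0.12 -0.93]
[0.  0.5] [ 9. 36.] [ 0.34 -0.87]
[0.08 0.5 ] [15. 52.] [ 0.27 -0.79]
[0.16 0.5 ] [21. 67.] [ 0.33 -0.77]
[0.24 0.5 ] [29. 82.] [ 0.39 -0.74]
[0.32 0.5 ] [38. 96.] [ 0.45 -0.71]
[0.4  0.45] [ 46. 107.] [ 0.37 -0.55]
[0.48 0.4 ] [ 54. 118.] [ 0.41 -0.53]
[0.56 0.36] [ 63. 128.] [ 0.45 -0.5 ]
[0.64 0.31] [ 72. 137.] [ 0.48 -0.46]
[0.72 0.26] [ 83. 145.] [ 0.51 -0.43]
[0.8  0.21] [ 93. 153.] [ 0.54 -0.39]
[0.88 0.2 ] [107. 161.] [ 0.69 -0.42]
[0.96 0.2 ] [122. 169.] [ 0.76 -0.38]
[1.04 0.2 ] [138. 176.] [ 0.79 -0.32]
[1.12 0.2 ] [154. 181.] [ 0.81 -0.26]
[1.2 0.2] [171. 184.] [ 0.83 -0.19]
[1.28 0.2 ] [187. 187.] [ 0.84 -0.12]
[1.36 0.2 ] [204. 188.] [ 0.85 -0.06]
[1.44 0.2 ] [221. 188.] [0.85 0.01]
[1.52 0.2 ] [238. 186.] [0.84 0.08]
[1.6 0.2] [255. 183.] [0.84 0.15]
[1.68 0.2 ] [271. 179.] [0.82 0.21]
```

Gripped: width 33 mm, as expected. Now I lift the paddle, hold it and start the lid.

Emit:
send_rows --deltas '[{"delta_pos": [0,0.03,-0.47],"roll": 0,"jaw": 1},{"delta_pos": [0,0.09,-0.46],"roll": 0,"jaw": 1},{"delta_pos": [0,0.15,-0.44],"roll": 0,"jaw": 1},{"delta_pos": [0,0.19,-0.43],"roll": 0,"jaw": 1},{"delta_pos": [0,0,0],"roll": 0,"jaw": 1},{"delta_pos": [0,0,0],"roll": 0,"jaw": 1},{"delta_pos": [0,0,0],"roll": 0,"jaw": 1},{"delta_pos": [0,0.13,-0.4],"roll": 0,"jaw": 1},{"delta_pos": [0,0.14,-0.39],"roll": 0,"jaw": 1},{"delta_pos": [0,0.16,-0.39],"roll": 0,"jaw": 1},{"delta_pos": [0,0.17,-0.38],"roll": 0,"jaw": 1},{"delta_pos": [0,0.19,-0.37],"roll": 0,"jaw": 1},{"delta_pos": [0,0.2,-0.37],"roll": 0,"jaw": 1},{"delta_pos": [0,0.22,-0.36],"roll": 0,"jaw": 1},{"delta_pos": [0,0.23,-0.35],"roll": 0,"jaw": 1}]'

```text
clock: 5.2
position: [448.3, 232.9, 205.4]
eef_rot: [[0.175, 0.985, -0.006], [0.985, -0.175, -0.001], [-0.002, -0.006, -1.0]]
wrist_force: [-9.0, -3.1, -4.2]
width: 0.388
```

Run:
```python
from h import *
plan([413.5,238,107],80)
p,P,M,K=cam("side");cv2.imwrite("pics/s3.png",p[60:260,100:420].repeat(2,0).repeat(2,1))
```

```text
pos [448.3 232.9 205.4] toolx 79.9 tilt [-0.006 -0.001 -1.   ] roll units -0.001 shift units [-0.05 -1.76  4.92] t 5.2 F [-9.  -3.1 -4.2] w 0.388
```

View pics/s3.png

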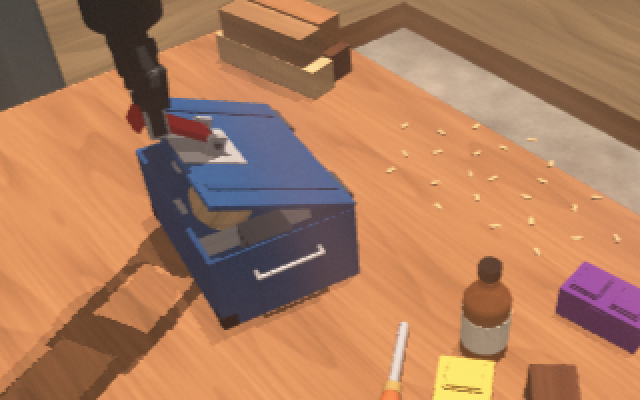

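The lid is rising with the paddle held. The grey box shows in the near (-y) bay and the blank in the +y bay. I'll continue the arc.

Emit:
send_rows --deltas '[{"delta_pos": [0,0.37,-0.55],"roll": 0,"jaw": 1},{"delta_pos": [0,0.41,-0.53],"roll": 0,"jaw": 1},{"delta_pos": [0,0.45,-0.5],"roll": 0,"jaw": 1},{"delta_pos": [0,0.48,-0.46],"roll": 0,"jaw": 1},{"delta_pos": [0,0.51,-0.43],"roll": 0,"jaw": 1},{"delta_pos": [0,0.54,-0.39],"roll": 0,"jaw": 1},{"delta_pos": [0,0.69,-0.42],"roll": 0,"jaw": 1},{"delta_pos": [0,0.76,-0.38],"roll": 0,"jaw": 1},{"delta_pos": [0,0.79,-0.32],"roll": 0,"jaw": 1},{"delta_pos": [0,0.81,-0.26],"roll": 0,"jaw": 1},{"delta_pos": [0,0.83,-0.19],"roll": 0,"jaw": 1}]'

```text
clock: 6.35
position: [581.3, 208.8, 294.6]
eef_rot: [[0.174, 0.985, -0.002], [0.985, -0.174, -0.002], [-0.002, -0.002, -1.0]]
wrist_force: [-5.2, -5.0, -6.2]
width: 0.381
```

Run:
```python
from h import *
plan([413.5,238,107],80)
```

```text
pos [581.3 208.8 294.6] toolx 80.0 tilt [-0.002 -0.002 -1.   ] roll units -0.0 shift units [-0.02 -8.51  9.38] t 6.35 F [-5.2 -5.  -6.2] w 0.381
```

Emit:
send_rows --deltas '[{"delta_pos": [0,0.84,-0.12],"roll": 0,"jaw": 1},{"delta_pos": [0,0.85,-0.06],"roll": 0,"jaw": 1},{"delta_pos": [0,0.85,0.01],"roll": 0,"jaw": 1},{"delta_pos": [0,0.84,0.08],"roll": 0,"jaw": 1},{"delta_pos": [0,0.84,0.15],"roll": 0,"jaw": 1},{"delta_pos": [0,0.2,0.05],"roll": 0,"jaw": 1}]'

```text
clock: 6.95
position: [670.2, 192.8, 293.4]
eef_rot: [[0.175, 0.984, 0.001], [0.984, -0.175, -0.002], [-0.002, 0.001, -1.0]]
wrist_force: [-6.0, -5.9, 0.2]
width: 0.382
```

Run:
```python
from h import *
plan([413.5,238,107],80)
p,P,M,K=cam("side");cv2.imwrite("pics/s4.png",p[0:260,100:420].repeat(2,0).repeat(2,1))
h,s,v=hsv(p)
m=(h>100)&(h<125)&(s>100)&(P[...,2]>115)&(P[...,0]<800)&(P[...,0]>400)&(P[...,1]>0)&(P[...,1]<400)
Q=P[m];print(len(Q))
a=np.radians(-10);c=(Q[:,:2]-[534.3,214.8])@np.array([[np.cos(a)],[np.sin(a)]]);z=Q[:,2]
for lo in range(115,300,30):
    k=(z>lo)&(z<lo+30)
    if k.any(): print(lo,k.sum(),np.percentile(c[k],[10,50,90]).round(1))
```

```text
pos [670.2 192.8 293.4] toolx 79.9 tilt [ 0.001 -0.002 -1.   ] roll units -0.001 shift units [ -0.   -13.03   9.32] t 6.95 F [-6.  -5.9  0.2] w 0.382
90
265 90 [ 98.3 100.2 102.3]
```

View pics/s4.png

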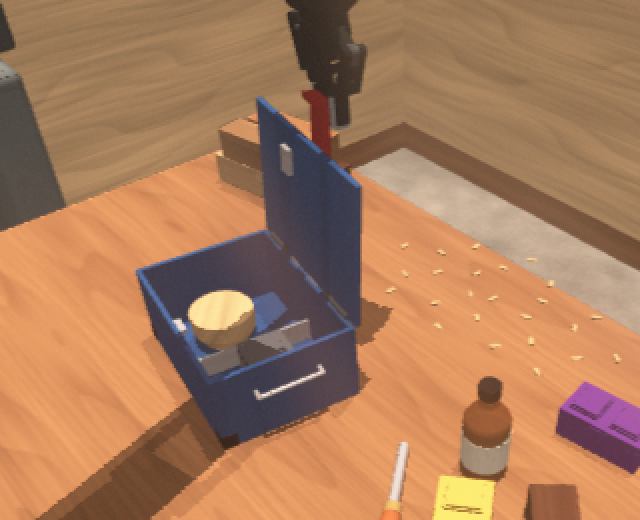

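Lid is near its stop, at about 1.6 rad. I release, go up and move back over the grey bay.

Emit:
send_rows --deltas '[{"delta_pos": [0,0,0],"roll": 0,"jaw": 0},{"delta_pos": [0,0,0],"roll": 0,"jaw": 0},{"delta_pos": [0,0,0],"roll": 0,"jaw": 0},{"delta_pos": [0,0,0],"roll": 0,"jaw": 0},{"delta_pos": [0,0,0],"roll": 0,"jaw": 0},{"delta_pos": [0,0,-0.6],"roll": 0,"jaw": 0},{"delta_pos": [0,0,-1],"roll": 0,"jaw": 0},{"delta_pos": [0,0,-1],"roll": 0,"jaw": 0},{"delta_pos": [0,0,-1],"roll": 0,"jaw": 0},{"delta_pos": [0,0,-0.6],"roll": 0,"jaw": 0},{"delta_pos": [-0.39,-0.865,0.2],"roll": 0,"jaw": 0},{"delta_pos": [-0.39,-0.865,0.2],"roll": 0,"jaw": 0},{"delta_pos": [-0.39,-0.865,0.2],"roll": 0,"jaw": 0},{"delta_pos": [-0.39,-0.865,0.2],"roll": 0,"jaw": 0},{"delta_pos": [-0.39,-0.865,0.2],"roll": 0,"jaw": 0},{"delta_pos": [-0.39,-0.865,0.2],"roll": 0,"jaw": 0},{"delta_pos": [-0.39,-0.865,0.2],"roll": 0,"jaw": 0},{"delta_pos": [-0.39,-0.865,0.2],"roll": 0,"jaw": 0}]'

```text
clock: 8.8
position: [520.4, 157.3, 343.7]
eef_rot: [[0.174, 0.985, 0.0], [0.985, -0.174, 0.0], [0.0, 0.0, -1.0]]
wrist_force: [0.0, 0.4, -0.1]
width: 0.998
```

Emit:
send_rows --deltas '[{"delta_pos": [0,0,0],"roll": 0.068,"jaw": 0},{"delta_pos": [0,0,0],"roll": 0.068,"jaw": 0},{"delta_pos": [0,0,0],"roll": 0.068,"jaw": 0},{"delta_pos": [0,0,0],"roll": 0.068,"jaw": 0},{"delta_pos": [0,0,0],"roll": 0.068,"jaw": 0},{"delta_pos": [0,0,0],"roll": 0.068,"jaw": 0},{"delta_pos": [0,0,0],"roll": 0.068,"jaw": 0},{"delta_pos": [0,0,0],"roll": 0.068,"jaw": 0},{"delta_pos": [0,0,0],"roll": 0.068,"jaw": 0},{"delta_pos": [0,0,0],"roll": 0.068,"jaw": 0},{"delta_pos": [0,0,0],"roll": 0.07,"jaw": 0},{"delta_pos": [0,0,0],"roll": 0,"jaw": 0},{"delta_pos": [0,0,0],"roll": 0,"jaw": 0}]'

```text
clock: 10.1
position: [521.2, 157.5, 343.7]
eef_rot: [[0.985, -0.171, 0.0], [-0.171, -0.985, 0.0], [0.0, -0.0, -1.0]]
wrist_force: [0.5, -0.1, -0.6]
width: 0.999
```

Run:
```python
from h import *
plan([533,-167,220],-52)
p,P,M,K=cam("wrist");cv2.imwrite("pics/w5.png",p);np.save("w5.npy",P);np.savez("w5m.npz",M=M,K=K)
h,s,v=hsv(p);X,Y,Z=[P[...,i] for i in range(3)]
rect(P,"rim",(h>100)&(h<125)&(s>100)&(Z>99)&(Z<111)&(X<660))
g=(s<90)&(Z>40)&(Z<62)&(np.hypot(X-524,Y-156)<80)
rect(P,"grey",g); rect(P,"grey lid",g&(Z<51)); rect(P,"lugs",g&(Z>51.5))
```

```text
pos [521.2 157.5 343.7] toolx -9.8 tilt [ 0.  0. -1.] roll units 0.351 shift units [13.15  9.52  6.19] t 10.1 F [ 0.5 -0.1 -0.6] w 0.999
rim 3389 [527.  200.8] [215. 181.] 79.8 z [100.3 103.8 105.8] med [503.  183.8 103.8]
grey 3857 [526.7 154.4] [104.4  59.8] 78.9 z [45.9 48.5 53.9] med [527.2 157.5  48.5]
grey lid 2280 [526.7 154.4] [104.4  59.8] 78.9 z [45.6 47.1 50.2] med [527.3 156.7  47.1]
lugs 1499 [526.6 154.6] [85.  39.2] 80.0 z [51.8 53.  54.4] med [527.2 164.7  53. ]
```

View pics/w5.png

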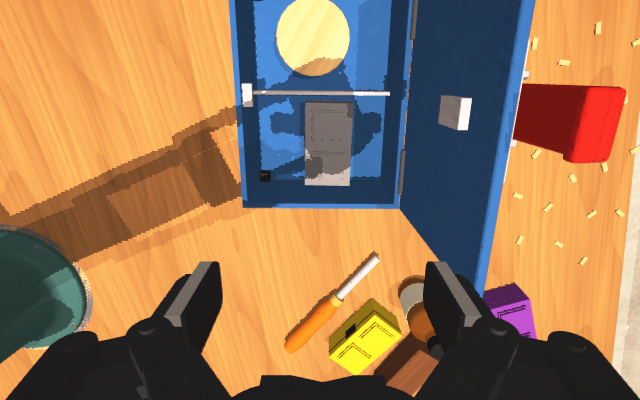

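The picture shows the grey box in its bay at (329,143), lugs visible, and the lid open at the right. Measured: centre (526.7,154.5), size 104×59.6. Next, over to the yellow box.

Emit:
send_rows --deltas '[{"delta_pos": [0,0,0],"roll": 0.07,"jaw": 0},{"delta_pos": [0,0,0],"roll": 0.07,"jaw": 0},{"delta_pos": [0,0,0],"roll": 0.07,"jaw": 0},{"delta_pos": [0,0,0],"roll": 0.07,"jaw": 0},{"delta_pos": [0,0,0],"roll": 0.07,"jaw": 0},{"delta_pos": [0.95,0.68,0.44],"roll": 0,"jaw": 0},{"delta_pos": [0.95,0.68,0.44],"roll": 0,"jaw": 0},{"delta_pos": [0.95,0.68,0.44],"roll": 0,"jaw": 0},{"delta_pos": [0.95,0.68,0.44],"roll": 0,"jaw": 0},{"delta_pos": [0.95,0.68,0.44],"roll": 0,"jaw": 0},{"delta_pos": [0.95,0.68,0.44],"roll": 0,"jaw": 0},{"delta_pos": [0.95,0.68,0.44],"roll": 0,"jaw": 0},{"delta_pos": [0.95,0.68,0.44],"roll": 0,"jaw": 0},{"delta_pos": [0.95,0.68,0.44],"roll": 0,"jaw": 0},{"delta_pos": [0.95,0.68,0.44],"roll": 0,"jaw": 0},{"delta_pos": [0.95,0.68,0.44],"roll": 0,"jaw": 0},{"delta_pos": [0.95,0.68,0.44],"roll": 0,"jaw": 0},{"delta_pos": [0.95,0.68,0.44],"roll": 0,"jaw": 0.18},{"delta_pos": [0.8,0.68,0.44],"roll": 0,"jaw": 0.18},{"delta_pos": [0,0,0],"roll": 0,"jaw": 0.18}]'

```text
clock: 12.15
position: [531.9, -168.9, 218.8]
eef_rot: [[0.615, -0.789, -0.003], [-0.789, -0.615, 0.0], [-0.002, 0.002, -1.0]]
wrist_force: [-1.2, 0.2, 0.3]
width: 0.816
```

Emit:
send_rows --deltas '[{"delta_pos": [0,0,0],"roll": 0,"jaw": 0.18},{"delta_pos": [0,0,0],"roll": 0,"jaw": 0.18}]'

```text
clock: 12.35
position: [533.2, -166.5, 220.8]
eef_rot: [[0.616, -0.788, 0.001], [-0.788, -0.616, 0.0], [0.0, -0.001, -1.0]]
wrist_force: [-0.3, 0.3, 1.0]
width: 0.821
```

Run:
```python
from h import *
p,P,M,K=cam("wrist");cv2.imwrite("pics/w6.png",p);np.save("w6.npy",P)
h,s,v=hsv(p);X,Y,Z=[P[...,i] for i in range(3)]
y=(h>22)&(h<34)&(s>120)&(v>100)&(np.hypot(X-533,Y+167)<75)
rect(P,"yel",y&(Z>36)&(Z<55)); rect(P,"lugs",y&(Z>45.5)&(Z<55))
rect(P,"bottle",(Z>60)&(Z<150)&(np.hypot(X-633,Y+118)<45)&(v>5))
rect(P,"gouge",(h>5)&(h<14)&(s>190)&(Z>8)&(Z<40)&(np.hypot(X-533,Y+167)<150))
plan([533,-167,12],-52)
```

```text
yel 609 [ 532.4 -168. ] [104.3  52.6] 38.9 z [39.9 41.  44.8] med [ 509.4 -199.3   41. ]
lugs 28 [ 502.1 -191. ] [ 7.2 34.3] 39.8 z [46.  47.1 48. ] med [ 509.9 -202.6   47.1]
bottle 4365 [ 622.5 -110.8] [52.6 52.6] 84.4 z [ 80.1  93.4 129.7] med [ 620.1 -110.9   93.4]
gouge 2134 [ 449.8 -137.2] [117.2  26.9] 40.8 z [13.6 21.5 24.9] med [ 447.2 -141.6   21.5]
pos [ 533.3 -166.3  220.9] toolx -52.0 tilt [ 0.001  0.    -1.   ] roll units 0.0 shift units [ 0.02  0.03 10.45] t 12.4 F [ 0.2 -0.7  1.3] w 0.819
```

View pics/w6.png

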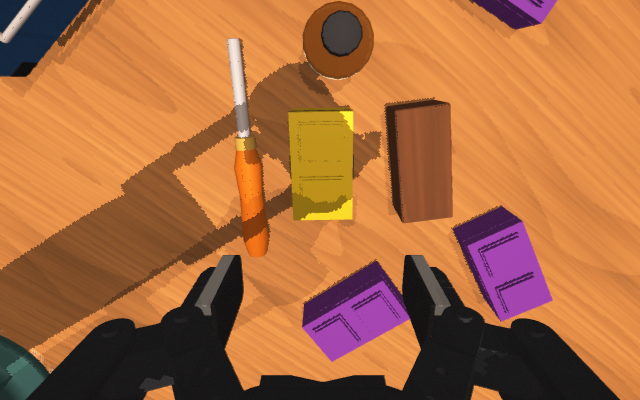

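Run:
```python
from h import *
p=cv2.imread("pics/w6.png");P=np.load("w6.npy");h,s,v=hsv(p);X,Y,Z=[P[...,i] for i in range(3)]
y=(h>20)&(h<36)&(s>120)&(v>50)&(np.hypot(X-533,Y+167)<75)
rect(P,"yel",y&(Z>36)&(Z<55)); rect(P,"lugs",y&(Z>45.5)&(Z<55))
d=P[int(33),342]; print("cap",d)
```

```text
yel 6663 [ 530.7 -166.2] [104.8  58.4] 39.5 z [40.1 42.9 47.8] med [ 534.5 -163.8   42.9]
lugs 2683 [ 531.7 -166.3] [85.8 37.6] 39.0 z [45.9 47.  48.1] med [ 535.6 -164.2   47. ]
cap [ 623.27577068 -110.75426871  128.01045057]
```

Emit:
send_rows --deltas '[{"delta_pos": [0,0,1],"roll": 0,"jaw": 0.18},{"delta_pos": [0,0,1],"roll": 0,"jaw": 0.18},{"delta_pos": [0,0,1],"roll": 0,"jaw": 0.18},{"delta_pos": [0,0,1],"roll": 0,"jaw": 0.18},{"delta_pos": [0,0,1],"roll": 0,"jaw": 0.18},{"delta_pos": [0,0,1],"roll": 0,"jaw": 0.18},{"delta_pos": [0,0,0],"roll": 0,"jaw": 0.18},{"delta_pos": [0,0,0],"roll": 0,"jaw": 0.18}]'

```text
clock: 13.2
position: [533.1, -166.4, 100.7]
eef_rot: [[0.616, -0.788, -0.0], [-0.788, -0.616, 0.0], [-0.0, 0.0, -1.0]]
wrist_force: [1.0, 0.2, -0.4]
width: 0.82
```

Emit:
send_rows --deltas '[{"delta_pos": [-0.055,0.07,0],"roll": -0.008,"jaw": 0.18},{"delta_pos": [0,0,0.6],"roll": 0,"jaw": 0.18},{"delta_pos": [0,0,0.6],"roll": 0,"jaw": 0.18},{"delta_pos": [0,0,0.6],"roll": 0,"jaw": 0.18},{"delta_pos": [0,0,0.6],"roll": 0,"jaw": 0.18},{"delta_pos": [0,0,0.6],"roll": 0,"jaw": 0.18},{"delta_pos": [0,0,0.4],"roll": 0,"jaw": 0.18},{"delta_pos": [0,0,0],"roll": 0,"jaw": 0.18}]'

```text
clock: 14.0
position: [529.7, -166.5, 30.3]
eef_rot: [[0.628, -0.778, -0.003], [-0.778, -0.628, 0.001], [-0.003, 0.002, -1.0]]
wrist_force: [-0.7, 0.4, -0.2]
width: 0.82
```

Emit:
send_rows --deltas '[{"delta_pos": [0,0,0.3],"roll": 0,"jaw": 0.18},{"delta_pos": [0,0,0.3],"roll": 0,"jaw": 0.18},{"delta_pos": [0,0,0.3],"roll": 0,"jaw": 0.18},{"delta_pos": [0,0,0.2],"roll": 0,"jaw": 0.18},{"delta_pos": [0,0,0],"roll": 0,"jaw": 0.3},{"delta_pos": [0,0,0],"roll": 0,"jaw": 0.4},{"delta_pos": [0,0,0],"roll": 0,"jaw": 0.6},{"delta_pos": [0,0,0],"roll": 0,"jaw": 1},{"delta_pos": [0,0,0],"roll": 0,"jaw": 1},{"delta_pos": [0,0,0],"roll": 0,"jaw": 1},{"delta_pos": [0,0,0],"roll": 0,"jaw": 1}]' --newtons 45

```text
clock: 15.1
position: [531.0, -167.0, 10.2]
eef_rot: [[0.628, -0.778, -0.0], [-0.778, -0.628, 0.0], [-0.0, 0.0, -1.0]]
wrist_force: [-0.2, -0.2, -1.8]
width: 0.67
```

Emit:
send_rows --deltas '[{"delta_pos": [0,0,-0.3],"roll": 0,"jaw": 1},{"delta_pos": [0,0,-0.6],"roll": 0,"jaw": 1},{"delta_pos": [0,0,-0.9],"roll": 0,"jaw": 1},{"delta_pos": [0,0,-0.9],"roll": 0,"jaw": 1},{"delta_pos": [0,0,-0.9],"roll": 0,"jaw": 1},{"delta_pos": [0,0,-0.9],"roll": 0,"jaw": 1},{"delta_pos": [0,0,-0.9],"roll": 0,"jaw": 1},{"delta_pos": [0,0,-0.9],"roll": 0,"jaw": 1},{"delta_pos": [0,0,-0.9],"roll": 0,"jaw": 1},{"delta_pos": [0,0,-0.9],"roll": 0,"jaw": 1},{"delta_pos": [0,0,-0.9],"roll": 0,"jaw": 1},{"delta_pos": [0,0,-0.9],"roll": 0,"jaw": 1},{"delta_pos": [0,0,-0.9],"roll": -0.068,"jaw": 1},{"delta_pos": [0,0,-0.9],"roll": -0.068,"jaw": 1},{"delta_pos": [0,0,-0.6],"roll": -0.068,"jaw": 1},{"delta_pos": [0,0,-0.3],"roll": -0.068,"jaw": 1},{"delta_pos": [0,0,0],"roll": -0.068,"jaw": 1},{"delta_pos": [0,0,0],"roll": 0,"jaw": 1},{"delta_pos": [0,0,0],"roll": 0,"jaw": 1}]'

```text
clock: 17.0
position: [530.9, -167.0, 262.9]
eef_rot: [[0.983, -0.182, 0.001], [-0.182, -0.983, -0.0], [0.001, 0.0, -1.0]]
wrist_force: [-0.5, -0.2, -2.3]
width: 0.67
```

```bash
cat > mb.py <<'E'
from h import *
def toolframe(P,s):
    return (P-np.array(s["position"]))@np.array(s["eef_rot"])
for n in("scene","side","wrist"):
    s=r.get_state();p,P,M,K=cam(n);h,S,v=hsv(p);Q=toolframe(P,s)
    m=(h>20)&(h<36)&(S>120)&(v>45)&(np.linalg.norm(Q,axis=-1)<90)
    q=Q[m]
    if len(q)<20: print(n,len(q));continue
    print(n,len(q),"x",np.percentile(q[:,0],[1,50,99]).round(1),"y",np.percentile(q[:,1],[.5,50,99.5]).round(1),"z",np.percentile(q[:,2],[1,5,50,95,99]).round(1))
    rect(Q,n+" tool xy",m)
E
python3 mb.py; python3 -c "
from h import *
plan([526.6,154.5,230],-10.3)"
```

```text
scene 1049 x [-23.6  27.6  35.5] y [-52.2  15.1  52.2] z [-50.5 -36.8 -20.3   8.2  10.5]
scene tool xy 1049 [14.7 -0.3] [105.7  95.6] 89.9 z [-36.8 -20.3   8.2] med [ 27.6  15.1 -20.3]
side 18
wrist 37182 x [-29.   -0.8  27.6] y [-53.3 -23.2  32. ] z [-38.1 -37.6 -31.9 -15.4   3.6]
wrist tool xy 37182 [-0.4 -7.7] [67.2 92. ] 0.4 z [-37.6 -31.9 -15.4] med [ -0.8 -23.2 -31.9]
pos [ 530.9 -167.   262.2] toolx -10.4 tilt [-0.  0. -1.] roll units -0.001 shift units [ -3.08 -15.78   1.61] t 17.15 F [-0.2  0.7 -2.3] w 0.671
```

The yellow box sits centred in the jaws, with its bottom about 10 mm above the TCP level. Carrying it over the grey box.

Emit:
send_rows --deltas '[{"delta_pos": [-0.09,-0.47,0],"roll": 0,"jaw": 1},{"delta_pos": [-0.18,-0.93,0],"roll": 0,"jaw": 1},{"delta_pos": [-0.18,-0.93,0],"roll": 0,"jaw": 1},{"delta_pos": [-0.18,-0.93,0],"roll": 0,"jaw": 1},{"delta_pos": [-0.18,-0.93,0],"roll": 0,"jaw": 1},{"delta_pos": [-0.18,-0.93,0],"roll": 0,"jaw": 1},{"delta_pos": [-0.18,-0.93,0],"roll": 0,"jaw": 1},{"delta_pos": [-0.18,-0.93,0],"roll": 0,"jaw": 1},{"delta_pos": [-0.18,-0.93,0],"roll": 0,"jaw": 1},{"delta_pos": [-0.18,-0.93,0],"roll": 0,"jaw": 1},{"delta_pos": [-0.18,-0.93,0],"roll": 0,"jaw": 1},{"delta_pos": [-0.18,-0.93,0],"roll": 0,"jaw": 1},{"delta_pos": [-0.18,-0.93,0],"roll": 0,"jaw": 1},{"delta_pos": [-0.18,-0.93,0],"roll": 0,"jaw": 1},{"delta_pos": [-0.18,-0.93,0],"roll": 0,"jaw": 1},{"delta_pos": [-0.18,-0.93,0],"roll": 0,"jaw": 1},{"delta_pos": [-0.18,-0.93,0],"roll": 0,"jaw": 1},{"delta_pos": [-0.1,-0.45,0],"roll": 0,"jaw": 1},{"delta_pos": [0,0,0],"roll": 0,"jaw": 1}]'

```text
clock: 19.05
position: [526.7, 156.1, 262.1]
eef_rot: [[0.984, -0.177, -0.0], [-0.177, -0.984, 0.0], [-0.001, 0.0, -1.0]]
wrist_force: [-0.6, -0.1, -3.0]
width: 0.667
```

Emit:
send_rows --deltas '[{"delta_pos": [0,0,0.5],"roll": 0,"jaw": 1},{"delta_pos": [0,0,0.9],"roll": 0,"jaw": 1},{"delta_pos": [0,0,0.9],"roll": 0,"jaw": 1},{"delta_pos": [0,0,0.9],"roll": 0,"jaw": 1},{"delta_pos": [0,0,0.9],"roll": 0,"jaw": 1},{"delta_pos": [0,0,0.9],"roll": 0,"jaw": 1},{"delta_pos": [0,0,0.5],"roll": 0,"jaw": 1},{"delta_pos": [0,0,0],"roll": 0,"jaw": 1},{"delta_pos": [0,0,0],"roll": 0,"jaw": 1}]'

```text
clock: 19.95
position: [527.3, 154.5, 152.5]
eef_rot: [[0.984, -0.179, 0.0], [-0.179, -0.984, -0.0], [0.0, 0.0, -1.0]]
wrist_force: [-0.1, -0.7, -2.1]
width: 0.669
```

```bash
python3 mb.py
python3 - <<'E'
from h import *
for n in("scene","side","wrist"):
    p,P,M,K=cam(n);cv2.imwrite(f"pics/{n}7.png",p);h,s,v=hsv(p);X,Y,Z=[P[...,i] for i in range(3)]
    g=(s<90)&(Z>40)&(Z<58)&(np.hypot(X-524,Y-156)<75)
    rect(P,n+" grey",g)
plan([526.7,154.5,58],-10.3)
E
```

```text
scene 336 x [-25.8  13.1  33.5] y [ 6.7 44.7 54.1] z [-38.2 -36.6 -22.8   7.    9.5]
scene tool xy 336 [-2.3 38.1] [78.8 42.8] 26.9 z [-36.6 -22.8   7. ] med [ 13.1  44.7 -22.8]
side 10
wrist 37408 x [-29.   -0.8  27.6] y [-53.3 -23.3  32.1] z [-38.1 -37.6 -31.9 -14.4   5.2]
wrist tool xy 37408 [-0.4 -7.6] [66.9 92.3] 0.5 z [-37.6 -31.9 -14.4] med [ -0.8 -23.3 -31.9]
scene grey 2
side grey 429 [522.5 150.3] [119.8  80.2] 80.1 z [42.3 50.7 55.9] med [524.9 168.2  50.7]
wrist grey 1936 [535.4 197.9] [15.9 57.8] 79.2 z [45.4 47.4 53.4] med [535.  198.4  47.4]
pos [527.7 155.  153.2] toolx -10.3 tilt [ 0.002  0.    -1.   ] roll units 0.0 shift units [-0.04  0.03  4.76] t 20.25 F [-0.6  0.6 -2.3] w 0.675
```

View pics/wrist7.png

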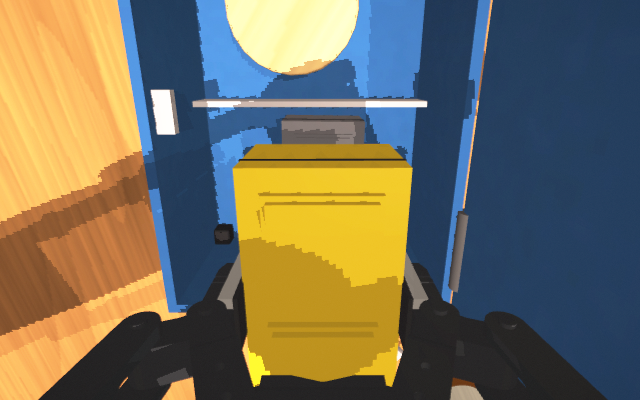

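The picture shows the yellow box (cols 234–411) centred over the grey one (281–364), both centred on column 322. The visible grey end gives a centre of (527.3,154.5). I'll lower it.

Emit:
send_rows --deltas '[{"delta_pos": [0,0,0.5],"roll": 0,"jaw": 1},{"delta_pos": [0,0,0.7],"roll": 0,"jaw": 1},{"delta_pos": [0,0,0.7],"roll": 0,"jaw": 1},{"delta_pos": [0,0,0.7],"roll": 0,"jaw": 1},{"delta_pos": [0,0,0.6],"roll": 0,"jaw": 1},{"delta_pos": [0,0,0.5],"roll": 0,"jaw": 1},{"delta_pos": [0,0,0.3],"roll": 0,"jaw": 1},{"delta_pos": [0,0,0.2],"roll": 0,"jaw": 1},{"delta_pos": [0,0,0],"roll": 0,"jaw": 1},{"delta_pos": [0,0,0],"roll": 0,"jaw": 1}]'

```text
clock: 21.25
position: [527.6, 155.0, 68.7]
eef_rot: [[0.984, -0.178, 0.001], [-0.178, -0.984, 0.0], [0.001, -0.0, -1.0]]
wrist_force: [-0.6, 0.5, -2.7]
width: 0.673
```

```bash
python3 -c "
from h import *
plan([527,154.5,58.2],-10.3)"
```

```text
pos [527.6 155.   68.7] toolx -10.3 tilt [ 0.001  0.    -1.   ] roll units 0.0 shift units [-0.02  0.03  0.53] t 21.25 F [-0.6  0.5 -2.7] w 0.673
```

Emit:
send_rows --deltas '[{"delta_pos": [0,0,0.1],"roll": 0,"jaw": 1},{"delta_pos": [0,0,0.1],"roll": 0,"jaw": 1},{"delta_pos": [0,0,0.1],"roll": 0,"jaw": 1},{"delta_pos": [0,0,0.06],"roll": 0,"jaw": 1},{"delta_pos": [0,0,0],"roll": 0,"jaw": 1},{"delta_pos": [0,0,0],"roll": 0,"jaw": 1}]'

```text
clock: 21.85
position: [527.0, 154.8, 61.0]
eef_rot: [[0.984, -0.178, -0.0], [-0.178, -0.984, -0.0], [-0.0, 0.0, -1.0]]
wrist_force: [-1.1, 0.9, -1.9]
width: 0.67
```

At TCP z 61 there is no contact force, and the box bottom is already below the lug tops, so the lugs are entering.

Emit:
send_rows --deltas '[{"delta_pos": [0,0,0.05],"roll": 0,"jaw": 1},{"delta_pos": [0,0,0.05],"roll": 0,"jaw": 1},{"delta_pos": [0,0,0.04],"roll": 0,"jaw": 1},{"delta_pos": [0,0,0],"roll": 0,"jaw": 1},{"delta_pos": [0,0,0],"roll": 0,"jaw": 1}]'

```text
clock: 22.35
position: [527.0, 154.8, 58.2]
eef_rot: [[0.984, -0.178, -0.0], [-0.178, -0.984, -0.0], [-0.0, 0.0, -1.0]]
wrist_force: [-0.4, 0.2, -2.6]
width: 0.67
```

Emit:
send_rows --deltas '[{"delta_pos": [0,0,0.04],"roll": 0,"jaw": 1},{"delta_pos": [0,0,0.02],"roll": 0,"jaw": 1},{"delta_pos": [0,0,0],"roll": 0,"jaw": 1},{"delta_pos": [0,0,0],"roll": 0,"jaw": 1}]'

```text
clock: 22.75
position: [527.2, 154.9, 57.9]
eef_rot: [[0.984, -0.179, 0.0], [-0.179, -0.984, 0.0], [0.0, -0.0, -1.0]]
wrist_force: [-2.7, -0.4, 5.3]
width: 0.667
```

Seated: contact at z 57.9 against 58.2 predicted. Release and withdraw.

Emit:
send_rows --deltas '[{"delta_pos": [0,0,0],"roll": 0,"jaw": 0.28},{"delta_pos": [0,0,0],"roll": 0,"jaw": 0.2},{"delta_pos": [0,0,0],"roll": 0,"jaw": 0.1},{"delta_pos": [0,0,0],"roll": 0,"jaw": 0.1},{"delta_pos": [0,0,0],"roll": 0,"jaw": 0.1},{"delta_pos": [0,0,-0.3],"roll": 0,"jaw": 0.1},{"delta_pos": [0,0,-0.6],"roll": 0,"jaw": 0.1},{"delta_pos": [0,0,-1],"roll": 0,"jaw": 0.1},{"delta_pos": [0,0,-1],"roll": 0,"jaw": 0.1},{"delta_pos": [0,0,-1],"roll": 0,"jaw": 0.1},{"delta_pos": [0,0,-1],"roll": 0,"jaw": 0.1},{"delta_pos": [0,0,-1],"roll": 0,"jaw": 0.1},{"delta_pos": [0,0,-1],"roll": 0,"jaw": 0.1},{"delta_pos": [0,0,-1],"roll": 0,"jaw": 0.1},{"delta_pos": [0,0,-1],"roll": 0,"jaw": 0.1},{"delta_pos": [0,0,-1],"roll": 0,"jaw": 0.1},{"delta_pos": [0,0,-1],"roll": 0,"jaw": 0.1},{"delta_pos": [0,0,-1],"roll": 0,"jaw": 0.1},{"delta_pos": [0,0,0],"roll": 0,"jaw": 0.1},{"delta_pos": [0,0,0],"roll": 0,"jaw": 0.1}]'

```text
clock: 24.75
position: [527.3, 154.9, 295.9]
eef_rot: [[0.984, -0.178, 0.002], [-0.178, -0.984, 0.0], [0.002, -0.001, -1.0]]
wrist_force: [0.5, 0.4, -0.7]
width: 0.899
```

Run:
```python
from h import *
plan([527,154.5,300])
p,P,M,K=cam("wrist");h,s,v=hsv(p);X,Y,Z=[P[...,i] for i in range(3)]
y=(h>20)&(h<36)&(s>120)&(v>45)&(np.hypot(X-527,Y-155)<75)
rect(P,"yel top",y&(Z>80)&(Z<105)); rect(P,"yel lid",y&(Z>80)&(Z<93)); rect(P,"yel lugs",y&(Z>93.5)&(Z<105))
cv2.imwrite("pics/w8.png",p)
p,P,M,K=cam("side");cv2.imwrite("pics/s8.png",p[0:300,100:440].repeat(2,0).repeat(2,1))
```

```text
pos [527.3 154.9 295.9] toolx -10.3 tilt [ 0.002  0.    -1.   ] roll units 0.0 shift units [-0.01  0.02 -0.2 ] t 24.75 F [ 0.5  0.4 -0.7] w 0.899
yel top 5870 [526.8 156.3] [104.4  59.1] 80.3 z [88.  90.6 95.8] med [527.4 160.1  90.6]
yel lid 3420 [526.8 156.3] [104.4  59.1] 80.3 z [87.6 89.1 92.1] med [527.6 158.6  89.1]
yel lugs 2371 [527.5 155.9] [83.6 38.6] 79.9 z [93.9 95.  96.1] med [527.3 166.8  95. ]
```

View pics/s8.png

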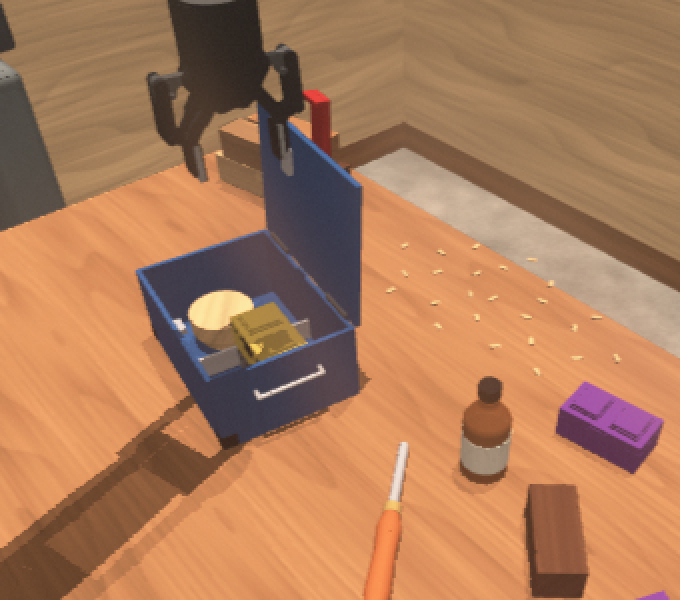

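The yellow box sits locked at lid height about 89–90 mm (96 would mean riding on the lugs), the chest lid is open, and the gripper is clear.

```bash
python3 -c "
from workcell import r
print(r.sign_off())"
```

```text
the job is handed in; nothing more can be done
None
```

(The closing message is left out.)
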